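# Lever a stuck inlay disc off its hub

## Robot

A 6-joint arm with a two-finger parallel gripper is mounted at the origin on the work surface. World frame = base frame: x ahead of the robot, y to its left, z up, the work surface at z = 0. Lengths are in m, angles in rad, forces in N, time in s.
With the tool pointing down it reaches from about 0.35 to 0.775 m from the base axis. Payload 7.3 kg.
Tool frame: the origin (TCP) lies at the very end of the fingers, on their centre line; the grasp point (between the pads) lies 19 mm behind it (robot.tcp_to_grasp is the z of the grasp point in the tool frame, in m); z points along the fingers, y is the line along which they close (so a half turn about z gives the same grasp; the last joint's range is limited). The gripper opens to 92 mm and grips with 3 to 60 N. Pads are 19 mm wide; open, the fingers measure 130 mm over their backs; the gripper's body (75 mm by 190 mm) begins 47 mm behind the grasp point.
Start: joints at [1.17, 0.342, 1.524, -0, 1.275, -0.146], TCP at [0.132, 0.508, 0.227] pointing down, gripper open.
Joint ranges: [-2.53, 2.53], [-0.77, 2.02], [0.04, 2.7], [-1, 4.14], [0.28, 2.66], [-3.11, 3.11]. Speed limits (rad/s): [2.57, 2.57, 3.14, 3.14, 3.14, 3.14].

## Interface

Orientations are given as [roll, pitch, yaw] about the fixed x, y, z axes, in that order (R = Rz(yaw) Ry(pitch) Rx(roll)).
In Python, from cell import monitor, read_camera, get_calibration, job, robot gives the robot as it stands. The module is installed in compiled form; this text tells all that it offers.
- The arm moves only by the tool send_rows, never from a script. Its argument "targets" is a list of rows, each an object with "translation": the shift along the tool's x, y, z in cm, a list of three; "spin": the turn about the tool's z in degrees; "jaw": the opening, from 0 (shut) to 1 (fully open). A call has exactly 5 rows; each row is the pose to reach, as a shift and turn from the pose commanded when the call began, along the tool's axes at that moment; what a row does not reach only later rows make up. A row lasts 1/10 s, in which the tool goes at most 50 mm and 8.59 degrees, less where a joint would pass 70% of its speed; a pose out of reach is approached as far as the arm can. A call with a gripper value outside its range is refused whole. The fingers move at their own pace and stop on an object; "force" is the grip in N (left out, the last holds). Time passes only in rows, so rows that repeat a pose let the fingers close, or fill a call up. It gives the time, the measured TCP pose, the force, the opening and the grip force at its end, in the units of the state.
- monitor.observe(): the state, without advancing time (a new reading comes with each control period).
- read_camera(name): name is "scene" or "top"; returns (picture, depth): 420x560x3 uint8, red, green, blue; 420x560 float32, m along the optical axis (not along the pixel's ray), 0 where there is no reading.
- get_calibration(name): a dict with "intrinsics" (3x3 intrinsics, pixels), "origin" and "orientation" of the camera in the world. Camera axes: x right, y up, looking along -z (the intrinsics and any distortion apply to the point x, -y, -z); pixel columns grow to the right and rows downward; lengths in m; the calibration is good to about 2 mm. A picture is of the moment at which its call begins. get_calibration takes no time and is no camera call.
- job.hand_in(): hands the job in; it is judged then, once.
The state is a dict: "time": time; "qpos": joint angles; "qvel": joint speeds; "joint_efforts": joint torques, N m; "tool_pos": TCP position; "tool_rot": TCP orientation; "contact_force": force on the tool from outside, world axes, zero at the start; "torque": the same for the moment, N m; "opening": finger opening in m; "grip_force": force on a finger pad.
Only numpy, scipy, OpenCV 4.12 (cv2) and the standard library are available. Lean on these libraries where they do the work, as an engineer would, in place of code of your own. Each camera call takes 0.05 s, during which the arm holds its last target. There are 200 camera calls.

## Task

The aluminium disc has stuck on the hub of the inlay jig: lever it loose. Lay the steel pry bar across the jig's dark wooden fulcrum ridge with one end under the disc's rim, then push the bar's other end down until the disc has come up by about a centimetre or more. Do not touch the disc with the gripper, leave the pale spruce strip alone, and in the end let go and leave the bar lying.

Things in the scene. Friction and masses are not known exactly. Their poses are not given: they have to be found in the camera images.
- bar: Loose flat pry bar of bare steel with two red bands 40 mm either side of its middle, 240 long (its x axis) x 28 wide (y) x 10 thick, about 0.5 kg, lying flat on the bench. Origin: centre of its underside. The two ends are alike and either may go under the disc.
- jig: Fixed plywood board 200 (x) x 140 x 18 mm, origin at its underside's centre, z up; its x runs from fulcrum to disc, within 0.4 rad of world x (fulcrum nearest the robot). Fulcrum: dark wood ridge, flat top 10 (x) x 70 mm centred at x -60, y 0, z 62 mm, on a 36 x 80 block 44 mm high. Hub: post, 36 mm across, at x 35, y 0, carries the disc. Nothing else stands on the board or in front of it.
- disc: Aluminium disc, dark ring, brass centre, 96 mm across, 10 thick, level on the hub. Origin: its underside's centre, at the start at jig x 35, y 0, z 79 mm: 17 mm above the fulcrum top, so 7 above a bar lying level there; near rim at jig x -13. Slides only straight up, at most 30 mm, never tilts. Tight: about 25 N moves it, the bar's weight does not; stays at the height where it is left.
- strip: Bystander: loose pale spruce strip, 260 long (x) x 16 wide x 12 mm thick, lying flat on the bench. Origin: centre of its underside. Not to be used or moved.
Mind the look-alikes: they are no part of the job. Leave any turquoise look-alike of the jig alone.

How it is judged:
By the outcome, as a careful person would: the job done as asked, in the order asked, and still so for the second after the job is handed in, with the robot touching nothing.
It also fails if it takes over 53 s, if anything falls off the work surface, if the arm or the gripper's body presses on something with over 40 N, if the wrist force passes 120 N, or if a joint passes its speed limit or range.

## Working session

There is one attempt and no reset: what is moved stays moved. The work goes in short steps, Python scripts to look and compute and a tool call to move; the robot and the scene stay as the last step left them, time stands still between calls to the robot, and variables do not carry over. Pictures are saved under pics/ and viewed, at most 10 in all, crops included, and the job is handed in when it is done.

Besides the shell and the picture viewer there is one more tool, called after ">>>" as name(argument=value, ...), one argument or row to a line, values as JSON. send_rows: Moves the arm, as the interface text tells. Its arguments: {"type":"object","properties":{"targets":{"type":"array"},"force":{"type":"number"}},"required":["targets"]}

```bash
mkdir -p pics; cat > h.py <<'E'
import numpy as np, cv2
from cell import monitor, read_camera, get_calibration, job, robot
def shot(n,f):
    p,d=read_camera(n); cv2.imwrite(f'pics/{f}.png',p[:,:,::-1]); np.savez(f'{f}.npz',p=p,d=d); return p,d
def world(n,d,u,v,z=None):
    c=get_calibration(n);K=np.array(c['intrinsics']);R=np.array(c['orientation']);o=np.array(c['origin'])
    if R.shape!=(3,3): print('ori',R)
    r=np.linalg.inv(K)@[u,v,1]; r=R@(r*[1,-1,-1])
    if z is not None: return o+r*(z-o[2])/r[2]
    return o+r*d[int(round(v)),int(round(u))]
E
python3 - <<'E'
from h import *
for n in('top','scene'):
    shot(n,n+'0'); print(get_calibration(n))
print(monitor.observe(), robot.tcp_to_grasp)
E
```

```text
{'intrinsics': array([[401.46352547,   0.        , 282.31687008],
       [  0.        , 401.46352547, 205.35363766],
       [  0.        ,   0.        ,   1.        ]]), 'origin': array([ 0.36432071, -0.11842275,  1.15161633]), 'orientation': array([ 0.0995643 ,  0.02472865, -1.55016677])}
{'intrinsics': array([[382.98559119,   0.        , 283.20018587],
       [  0.        , 382.98559119, 207.94037262],
       [  0.        ,   0.        ,   1.        ]]), 'origin': array([ 1.06206338, -0.3587546 ,  0.69914149]), 'orientation': array([0.81256868, 0.01074891, 1.14063722])}
{'time': 0.1, 'qpos': array([ 1.17001958e+00,  3.42681150e-01,  1.52489618e+00, -2.52495099e-05,
        1.27538671e+00, -1.45976592e-01]), 'qvel': array([ 0.00140218, -0.00273404, -0.00111066,  0.00027105, -0.00085515,
        0.00070084]), 'joint_efforts': array([ 2.04628821e-03, -4.32001019e+01, -2.44694853e+01,  7.18493946e-02,
        5.25889895e-02, -1.66159992e-05]), 'tool_pos': array([0.13216399, 0.50773216, 0.2261087 ]), 'tool_rot': array([-3.14023234e+00, -1.75591220e-04,  2.88679975e+00]), 'contact_force': array([ 0.67690426, -0.63209028, -0.30731982]), 'torque': array([-0.03830259,  0.00334352, -0.07749691]), 'grip_force': 0.0, 'opening': 0.09203302503723798} -0.0188
```

View pics/top0.png

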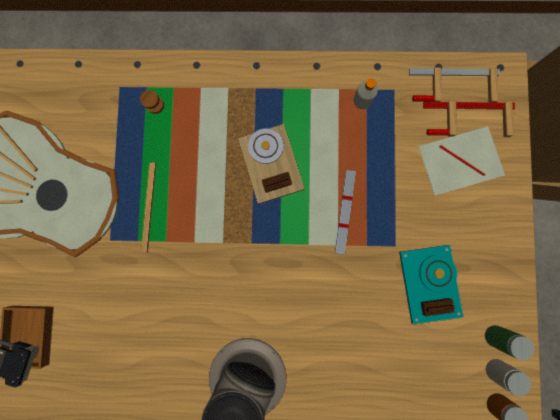

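View pics/scene0.png

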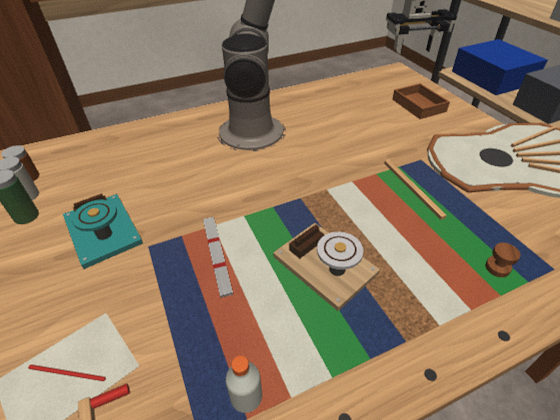

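The top view shows the bar from about (349,171) to (341,252), the plywood jig with its fulcrum near (277,183) and its disc near (265,146), and the strip near (149,207). I'll leave the turquoise look-alike at (432,285) alone. Next is an enlarged crop.

```bash
python3 - <<'E'
import re
s=open('h.py').read()
s=s.replace("R=np.array(c['orientation'])","R=Rotation.from_euler('xyz',c['orientation']).as_matrix()").replace("import numpy","from scipy.spatial.transform import Rotation\nimport numpy")
s=s.replace("    if R.shape!=(3,3): print('ori',R)\n","")
open('h.py','w').write(s)
from h import *
z=np.load('top0.npz'); p,d=z['p'],z['d']
c=p[110:260,225:375,::-1]; cv2.imwrite('pics/crop.png',cv2.resize(c,(600,600),interpolation=cv2.INTER_CUBIC))
for u,v in [(349,171),(341,252),(345,211),(277,183),(265,146),(300,230),(50,300),(250,195)]:
    print((u,v),world('top',d,u,v).round(4))
E
```

```text
(349, 171) [ 0.5798 -0.2769  0.0129]
(341, 252) [ 0.3488 -0.2559  0.0093]
(345, 211) [ 0.465  -0.2666  0.009 ]
(277, 183) [ 0.5369 -0.0726  0.0431]
(265, 146) [ 0.6288 -0.0403  0.0951]
(300, 230) [ 0.4087 -0.1396  0.0027]
(50, 300) [ 0.1948  0.5716 -0.0014]
(250, 195) [ 0.5073  0.0068 -0.0007]
```

View pics/crop.png

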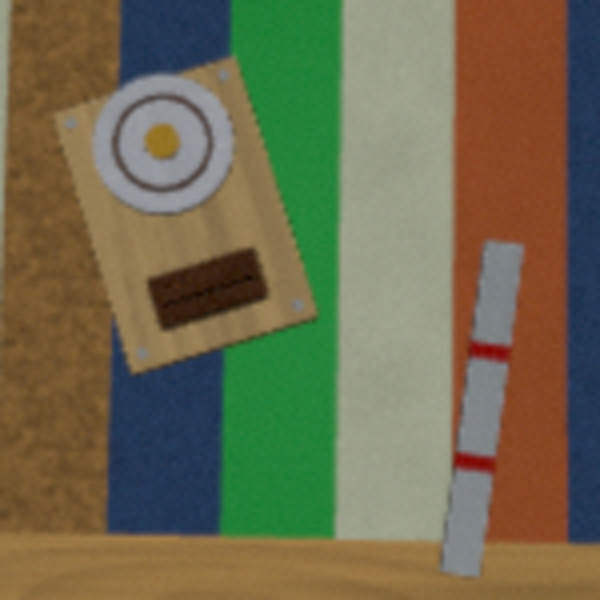

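```bash
python3 - <<'E'
from h import *
f=lambda x,y,z: world('top',None,(x+.5)/4-.5+225,(y+.5)/4-.5+110,z)
B=np.array([f(x,y,.018) for x,y in[(53,117),(236,57),(317,317),(132,375)]])
print(B.round(4), B.mean(0))
dx=(B[0]+B[1]-B[2]-B[3])/2; print('jig len',np.linalg.norm(dx),'w',np.linalg.norm(B[0]-B[1]),'yaw',np.arctan2(dx[1],dx[0]))
dc=f(163,143,.089); print('disc',dc)
fc=f(209,286,.058); print('fulc approx',fc)
v=dc-fc; print('yaw2',np.arctan2(v[1],v[0]),np.hypot(*v[:2]))
for y in(1,):
  yaw=np.arctan2(dx[1],dx[0]);e=np.array([np.cos(yaw),np.sin(yaw)])
  print('disc from board',B.mean(0)[:2]+.035*e,'fulc',B.mean(0)[:2]-.06*e)
A=np.array([f(x,y,.010) for x,y in[(486,240),(524,243),(480,577),(442,572)]])
dx=(A[0]+A[1]-A[2]-A[3])/2; print('bar',A.mean(0),np.linalg.norm(dx),np.linalg.norm(A[0]-A[1]),np.arctan2(dx[1],dx[0]))
# scene cam cross-check: disc brass centre
z=np.load('scene0.npz')
print('scene disc',world('scene',z['d'],341,247),world('scene',None,341,247,.089))
print('scene bar ends',world('scene',None,210,219,.01),world('scene',None,225,294,.01))
E
```

```text
[[ 0.668   0.0446  0.018 ]
 [ 0.7142 -0.087   0.018 ]
 [ 0.5252 -0.1485  0.018 ]
 [ 0.4814 -0.0177  0.018 ]] [ 0.59721303 -0.05212732  0.018     ]
jig len 0.1977482944734565 w 0.1394331590939978 yaw 0.31834499381645787
disc [ 0.63206284 -0.04077536  0.089     ]
fulc approx [ 0.53983935 -0.07274079  0.058     ]
yaw2 0.33365011831528335 0.09760615763093469
disc from board [ 0.63045445 -0.04117249] fulc [ 0.54022775 -0.07090703]
bar [ 0.46431808 -0.2676605   0.01      ] 0.23999388248883197 0.027234772075938662 -0.12514524626535747
scene disc [ 0.63897898 -0.0408401   0.09740357] [ 0.6330704  -0.03640026  0.089     ]
scene bar ends [ 0.35513743 -0.2476885   0.01      ] [ 0.58592931 -0.28415415  0.01      ]
```

The jig measures about (0.597,-0.052) with yaw 0.32. The disc is at (0.631,-0.041), the fulcrum at (0.540,-0.071), and the bar at (0.464,-0.268) with yaw -0.13. The measured sizes match those given. Now a helper for moves.

```bash
cat >> h.py <<'E'
def mv(*ts):
    """world targets (x,y,z,yaw) -> tool shift cm, spin deg from present pose"""
    s=monitor.observe(); p=s['tool_pos']; w=s['tool_rot'][2]; print('t',round(s['time'],2),'tcp',p.round(4),'yaw',round(w,4),'F',s['contact_force'].round(1),'q6',s['qpos'][5].round(2))
    for x,y,z,a in ts:
        d=np.array([x,y,z])-p; da=(a-w+np.pi)%(2*np.pi)-np.pi
        print((100*np.array([d[0]*np.cos(w)+d[1]*np.sin(w),d[0]*np.sin(w)-d[1]*np.cos(w),-d[2]])).round(2),'spin',round(-np.degrees(da),1))
E
python3 -c "
from h import *
mv((.42,.25,.2,3.01),(.465,-.268,.15,3.01))"
```

```text
t 0.1 tcp [0.1322 0.5077 0.2261] yaw 2.8868 F [ 0.7 -0.6 -0.3] q6 -0.15
[-34.35 -17.69   2.61] spin -7.1
[-51.76 -66.68   7.61] spin -7.1
```

>>> send_rows(
  targets=[
    {"translation": [-34.3,-17.7,2.6],"spin": -7,"jaw": 1},
    {"translation": [-34.3,-17.7,2.6],"spin": -7,"jaw": 1},
    {"translation": [-34.3,-17.7,2.6],"spin": -7,"jaw": 1},
    {"translation": [-34.3,-17.7,2.6],"spin": -7,"jaw": 1},
    {"translation": [-34.3,-17.7,2.6],"spin": -7,"jaw": 1},
  ],
)

```text
time: 0.6
tool_pos: [0.3189, 0.3399, 0.2096]
tool_rot: [-3.141, -0.0, 3.009]
contact_force: [-0.1, 0.9, -0.5]
opening: 0.0919
grip_force: 0.0
```

```bash
python3 -c "
from h import *
mv((.42,.25,.2,3.01),(.465,-.268,.15,3.01))"
```

```text
t 0.6 tcp [0.3189 0.3399 0.2096] yaw 3.0094 F [-0.1  0.9 -0.5] q6 -0.79
[-11.2   -7.58   0.96] spin -0.0
[-22.49 -58.34   5.96] spin -0.0
```

>>> send_rows(
  targets=[
    {"translation": [-22.5,-58.3,3],"spin": 0,"jaw": 1},
    {"translation": [-22.5,-58.3,3],"spin": 0,"jaw": 1},
    {"translation": [-22.5,-58.3,3],"spin": 0,"jaw": 1},
    {"translation": [-22.5,-58.3,3],"spin": 0,"jaw": 1},
    {"translation": [-22.5,-58.3,3],"spin": 0,"jaw": 1},
  ],
)

```text
time: 1.1
tool_pos: [0.3762, 0.0968, 0.1978]
tool_rot: [3.141, 0.0, 3.009]
contact_force: [0.1, -0.2, 0.3]
opening: 0.0919
grip_force: 0.0
```

```bash
python3 -c "
from h import *
mv((.465,-.268,.12,3.01))"
```

```text
t 1.1 tcp [0.3762 0.0968 0.1978] yaw 3.0092 F [ 0.1 -0.2  0.3] q6 -1.38
[-13.62 -34.99   7.78] spin -0.0
```

>>> send_rows(
  targets=[
    {"translation": [-13.6,-35,5],"spin": 0,"jaw": 1},
    {"translation": [-13.6,-35,5],"spin": 0,"jaw": 1},
    {"translation": [-13.6,-35,5],"spin": 0,"jaw": 1},
    {"translation": [-13.6,-35,5],"spin": 0,"jaw": 1},
    {"translation": [-13.6,-35,5],"spin": 0,"jaw": 1},
  ],
)

```text
time: 1.6
tool_pos: [0.4346, -0.1443, 0.1645]
tool_rot: [3.141, -0.0, 3.008]
contact_force: [1.3, 0.1, -0.4]
opening: 0.0922
grip_force: 0.0
```

```bash
python3 -c "
from h import *
mv((.465,-.268,.1,3.01))"
```

```text
t 1.6 tcp [ 0.4346 -0.1443  0.1645] yaw 3.0085 F [ 1.3  0.1 -0.4] q6 -1.93
[ -4.65 -11.86   6.45] spin -0.1
```

>>> send_rows(
  targets=[
    {"translation": [-4.6,-11.9,6.5],"spin": 0,"jaw": 1},
    {"translation": [-4.6,-11.9,6.5],"spin": 0,"jaw": 1},
    {"translation": [-4.6,-11.9,6.5],"spin": 0,"jaw": 1},
    {"translation": [-4.6,-11.9,6.5],"spin": 0,"jaw": 1},
    {"translation": [-4.6,-11.9,6.5],"spin": 0,"jaw": 1},
  ],
)

```text
time: 2.1
tool_pos: [0.4638, -0.2661, 0.0989]
tool_rot: [3.14, -0.002, 3.007]
contact_force: [-0.1, 0.5, 0.4]
opening: 0.0918
grip_force: 0.0
```

```bash
python3 - <<'E'
from h import *
mv((.465,-.268,.004,3.01))
p,d=shot('top','top1'); q,e=shot('scene','scene1')
a=cv2.resize(p[150:280,290:430,::-1],(420,390),interpolation=cv2.INTER_CUBIC)
b=cv2.resize(q[170:300,150:280,::-1],(380,390),interpolation=cv2.INTER_CUBIC)
cv2.imwrite('pics/c1.png',np.hstack([a,b]))
E
```

```text
t 2.1 tcp [ 0.4638 -0.2661  0.0989] yaw 3.0073 F [-0.1  0.5  0.4] q6 -2.1
[-0.14 -0.17  9.49] spin -0.2
```

View pics/c1.png

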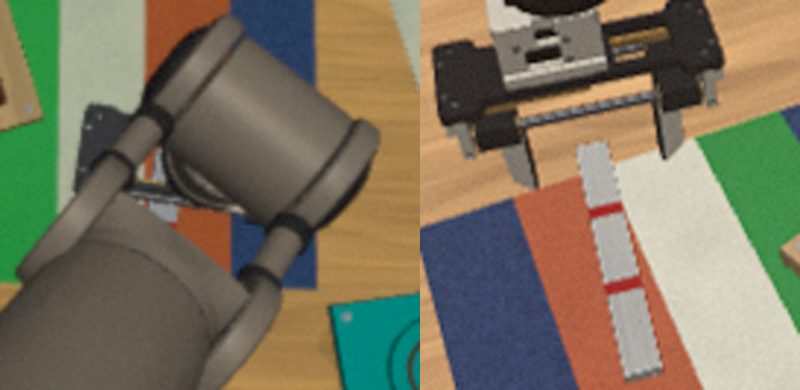

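The scene view (right half) shows the open fingers straddling the bar, with the bar's corners at about (577,147), (607,141), (663,370) and (627,377). I'll cross-check the bar's position from those, then lower.

```bash
python3 - <<'E'
from h import *
A=np.array([world('scene',None,150+(x-420)/2.923,170+y/3,.01) for x,y in[(577,147),(607,141),(663,370),(627,377)]])
d=(A[2]+A[3]-A[0]-A[1])/2
print(A.mean(0),np.linalg.norm(d),np.arctan2(d[1],d[0]))
E
```

```text
[ 0.46964428 -0.26500389  0.01      ] 0.24057355384503107 -0.1310455326430277
```

>>> send_rows(
  targets=[
    {"translation": [-0.1,-0.2,5],"spin": 0,"jaw": 1},
    {"translation": [-0.1,-0.2,7],"spin": 0,"jaw": 1},
    {"translation": [-0.1,-0.2,8.5],"spin": 0,"jaw": 1},
    {"translation": [-0.1,-0.2,9.3],"spin": 0,"jaw": 1},
    {"translation": [-0.1,-0.2,9.5],"spin": 0,"jaw": 1},
  ],
)

```text
time: 2.7
tool_pos: [0.4654, -0.2673, 0.0051]
tool_rot: [3.141, -0.0, 3.01]
contact_force: [-0.3, 0.0, -0.2]
opening: 0.092
grip_force: 0.0
```

>>> send_rows(
  force=45,
  targets=[
    {"translation": [-0.1,0,0.2],"spin": 0,"jaw": 0.25},
    {"translation": [-0.1,0,0.2],"spin": 0,"jaw": 0.15},
    {"translation": [-0.1,0,0.2],"spin": 0,"jaw": 0.1},
    {"translation": [-0.1,0,0.2],"spin": 0,"jaw": 0.1},
    {"translation": [-0.1,0,0.2],"spin": 0,"jaw": 0.1},
  ],
)

```text
time: 3.2
tool_pos: [0.4664, -0.2685, 0.0032]
tool_rot: [-3.141, 0.001, 3.009]
contact_force: [-0.6, -0.2, -0.2]
opening: 0.0566
grip_force: 0.0
```

>>> send_rows(
  targets=[
    {"translation": [0,0,0],"spin": 0,"jaw": 0.1},
    {"translation": [0,0,0],"spin": 0,"jaw": 0.1},
    {"translation": [0,0,0],"spin": 0,"jaw": 0.1},
    {"translation": [0,0,0],"spin": 0,"jaw": 0.1},
    {"translation": [0,0,0],"spin": 0,"jaw": 0.1},
  ],
)

```text
time: 3.7
tool_pos: [0.4663, -0.2681, 0.0029]
tool_rot: [3.141, -0.0, 3.009]
contact_force: [-0.2, 1.5, 1.2]
opening: 0.0269
grip_force: 45.0
```

```bash
python3 -c "
from h import *
mv((.4505,-.101,.12,3.4636))"
```

```text
t 3.7 tcp [ 0.4663 -0.2681  0.0029] yaw 3.009 F [-0.2  1.5  1.2] q6 -2.1
[  3.77  16.36 -11.71] spin -26.0
```

>>> send_rows(
  targets=[
    {"translation": [0,0,-2],"spin": 0,"jaw": 0.1},
    {"translation": [0,0,-5],"spin": 0,"jaw": 0.1},
    {"translation": [0,0,-8],"spin": 0,"jaw": 0.1},
    {"translation": [0,0,-11],"spin": 0,"jaw": 0.1},
    {"translation": [0.5,3,-11.7],"spin": -4,"jaw": 0.1},
  ],
)

```text
time: 4.2
tool_pos: [0.4671, -0.2416, 0.1229]
tool_rot: [-3.137, 0.006, 3.077]
contact_force: [0.7, 2.0, -4.5]
opening: 0.0268
grip_force: 45.0
```

```bash
python3 -c "
from h import *
mv((.4505,-.101,.12,3.4636))"
```

```text
t 4.2 tcp [ 0.4671 -0.2416  0.1229] yaw 3.077 F [ 0.7  2.  -4.5] q6 -2.13
[ 2.57 13.92  0.29] spin -22.2
```

>>> send_rows(
  targets=[
    {"translation": [0.5,3,0],"spin": -5,"jaw": 0.1},
    {"translation": [1,6.5,0],"spin": -10,"jaw": 0.1},
    {"translation": [1.7,10,0],"spin": -16,"jaw": 0.1},
    {"translation": [2.3,12.5,0],"spin": -20,"jaw": 0.1},
    {"translation": [2.6,13.9,0],"spin": -22,"jaw": 0.1},
  ],
)

```text
time: 4.7
tool_pos: [0.4469, -0.0957, 0.1194]
tool_rot: [3.14, -0.001, -2.817]
contact_force: [0.2, -0.5, -4.4]
opening: 0.0274
grip_force: 45.0
```

>>> send_rows(
  targets=[
    {"translation": [0,0,0],"spin": 0,"jaw": 0.1},
    {"translation": [0,0,0],"spin": 0,"jaw": 0.1},
    {"translation": [0,0,0],"spin": 0,"jaw": 0.1},
    {"translation": [0,0,0],"spin": 0,"jaw": 0.1},
    {"translation": [0,0,0],"spin": 0,"jaw": 0.1},
  ],
)

```text
time: 5.2
tool_pos: [0.4482, -0.0984, 0.1198]
tool_rot: [3.142, -0.0, -2.822]
contact_force: [-0.6, 0.2, -3.9]
opening: 0.0272
grip_force: 45.0
```

```bash
python3 - <<'E'
from h import *
mv((.4505,-.101,.082,3.4636))
p,d=shot('top','top2'); q,e=shot('scene','scene2')
a=cv2.resize(p[110:240,225:355,::-1],(390,390),interpolation=cv2.INTER_CUBIC)
b=cv2.resize(q[150:310,240:400,::-1],(390,390),interpolation=cv2.INTER_CUBIC)
cv2.imwrite('pics/c2.png',np.hstack([a,b]))
E
```

```text
t 5.2 tcp [ 0.4482 -0.0984  0.1198] yaw -2.8219 F [-0.6  0.2 -3.9] q6 -2.27
[-0.14 -0.32  3.78] spin -0.1
```

View pics/c2.png

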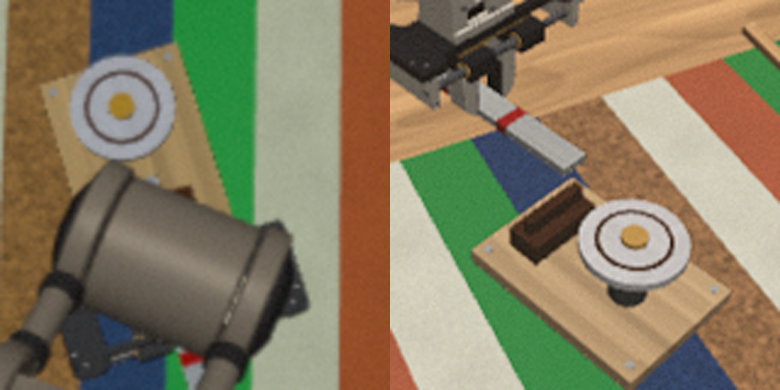

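The bar is held level over the jig approach, with its front end at about (578,160) in the right-hand crop and clear of the disc. Next I'll check its level and tip from the depth.

```bash
python3 - <<'E'
from h import *
J=np.array([.5975,-.052]);a=.322;R=np.array([[np.cos(a),np.sin(a)],[-np.sin(a),np.cos(a)]])
z=np.load('scene2.npz');d=z['d'];p=z['p']
for x,y in[(585,153),(571,168)]:
    u,v=240+(x-390)/2.4375,150+y/2.4375
    w=world('scene',None,u,v,.127);print('tip',w,'jig',R@(w[:2]-J))
P=[]
for x,y in [(500,110),(530,125),(545,138),(555,147),(570,158)]:
    u,v=240+(x-390)/2.4375,150+y/2.4375
    w=world('scene',d,u,v);print('pt',w.round(4),'jig',(R@(w[:2]-J)).round(4))
# disc & fulcrum by scene
for n,x,y,h in [('brass',635,237,.092)]:
    u,v=240+(x-390)/2.4375,150+y/2.4375
    w=world('scene',None,u,v,h);print(n,w,R@(w[:2]-J))
# disc edge extents in both pics (top at z .089)
E
```

```text
tip [ 0.55772714 -0.0474375   0.127     ] jig [-0.03628484  0.0169147 ]
tip [ 0.56892141 -0.06729005  0.127     ] jig [-0.03194853 -0.0054601 ]
pt [ 0.4752 -0.0915  0.1281] jig [-0.1285  0.0012]
pt [ 0.5046 -0.0751  0.1272] jig [-0.0955  0.0075]
pt [ 0.5239 -0.0696  0.1252] jig [-0.0754  0.0066]
pt [ 0.54   -0.0679  0.1273] jig [-0.0596  0.0031]
pt [ 0.5594 -0.0633  0.129 ] jig [-0.0397  0.0013]
brass [ 0.63529273 -0.03922313  0.092     ] [0.03989377 0.00016014]
```

>>> send_rows(
  targets=[
    {"translation": [0,-0.1,1.5],"spin": 0,"jaw": 0.1},
    {"translation": [0,-0.3,3],"spin": 0,"jaw": 0.1},
    {"translation": [0,-0.3,4.2],"spin": 0,"jaw": 0.1},
    {"translation": [0,-0.3,5],"spin": 0,"jaw": 0.1},
    {"translation": [0,-0.3,5.2],"spin": 0,"jaw": 0.1},
  ],
)

```text
time: 5.8
tool_pos: [0.4486, -0.1004, 0.0672]
tool_rot: [3.141, -0.001, -2.821]
contact_force: [-0.4, -0.7, -4.0]
opening: 0.0275
grip_force: 45.0
```

```bash
python3 -c "
from h import *
import numpy as np
t=np.array([.5975,-.052])-.112*np.array([.9486,.3165])
mv((*t,.0665,3.4636))"
```

```text
t 5.8 tcp [ 0.4486 -0.1004  0.0672] yaw -2.8206 F [-0.4 -0.7 -4. ] q6 -2.28
[-4.45 -0.11  0.07] spin -0.1
```

>>> send_rows(
  targets=[
    {"translation": [-0.8,0,0],"spin": 0,"jaw": 0.1},
    {"translation": [-1.8,0,0],"spin": 0,"jaw": 0.1},
    {"translation": [-2.8,-0.1,0],"spin": 0,"jaw": 0.1},
    {"translation": [-3.8,-0.1,0],"spin": 0,"jaw": 0.1},
    {"translation": [-4.5,-0.1,0],"spin": 0,"jaw": 0.1},
  ],
)

```text
time: 6.3
tool_pos: [0.4934, -0.0869, 0.0681]
tool_rot: [-3.141, 0.001, -2.82]
contact_force: [-0.7, -0.2, -4.1]
opening: 0.0273
grip_force: 45.0
```

```bash
python3 - <<'E'
from h import *
mv((.4915,-.087,.065,3.4636))
q,e=shot('scene','scene3')
cv2.imwrite('pics/c3.png',cv2.resize(q[190:310,240:400,::-1],(800,600),interpolation=cv2.INTER_CUBIC))
E
```

```text
t 6.3 tcp [ 0.4934 -0.0869  0.0681] yaw -2.8199 F [-0.7 -0.2 -4.1] q6 -2.22
[0.19 0.05 0.31] spin -0.0
```

View pics/c3.png

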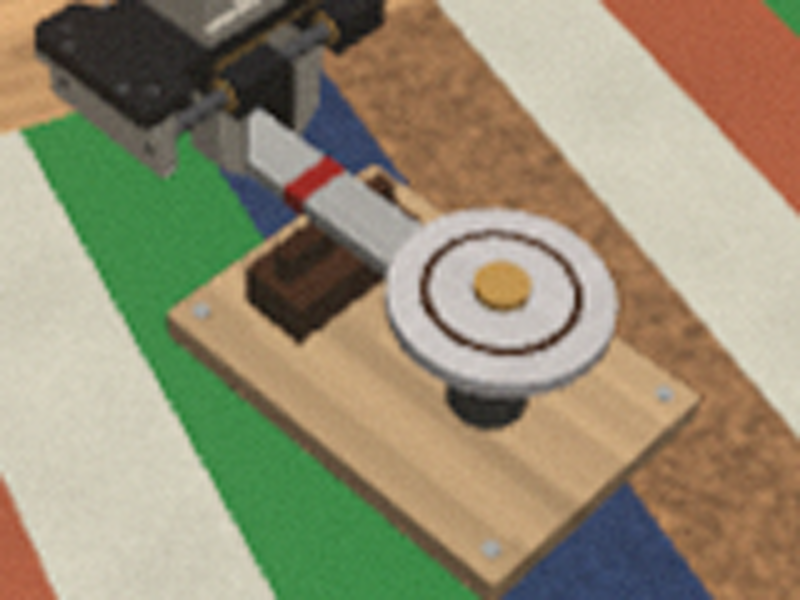

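The bar now lies over the fulcrum with its tip under the disc's rim, and its red band is at (315,183) in this crop. I'll check the tip depth from the distance between band and disc, where 80 mm runs from band to tip.

```bash
python3 - <<'E'
from h import *
a=world('scene',None,303,226.6,.075);b=world('scene',None,240+502/5,190+285/5,.092)
c=world('scene',None,240+502/5,190+297/5,.089)
v=b-a;print(a,b,v[:2]@[.9486,.3165],v[:2]@[-.3165,.9486])
E
```

```text
[ 0.53486544 -0.07518036  0.075     ] [ 0.63465063 -0.03911079  0.092     ] 0.10607225012830791 0.0026335822526393424
```

>>> send_rows(
  targets=[
    {"translation": [0,0,0.1],"spin": 0,"jaw": 0.1},
    {"translation": [0,0,0.2],"spin": 0,"jaw": 0.1},
    {"translation": [0,0,0.3],"spin": 0,"jaw": 0.1},
    {"translation": [0,0,0.3],"spin": 0,"jaw": 0.1},
    {"translation": [0,0,0.3],"spin": 0,"jaw": 0.1},
  ],
)

```text
time: 6.85
tool_pos: [0.4919, -0.0873, 0.0649]
tool_rot: [3.141, -0.0, -2.821]
contact_force: [-1.0, 0.8, -4.2]
opening: 0.0274
grip_force: 45.0
```

>>> send_rows(
  targets=[
    {"translation": [0,0,0.1],"spin": 0,"jaw": 0.1},
    {"translation": [0,0,0.1],"spin": 0,"jaw": 0.1},
    {"translation": [0,0,0.2],"spin": 0,"jaw": 0.1},
    {"translation": [0,0,0.2],"spin": 0,"jaw": 0.1},
    {"translation": [0,0,0.2],"spin": 0,"jaw": 0.1},
  ],
)

```text
time: 7.35
tool_pos: [0.492, -0.0874, 0.0632]
tool_rot: [-3.141, 0.0, -2.82]
contact_force: [-2.2, -1.0, 2.3]
opening: 0.0274
grip_force: 45.0
```

Force has risen to about 6 N, so the bar is resting on the fulcrum. Opening gently.

>>> send_rows(
  force=5,
  targets=[
    {"translation": [0,0,0],"spin": 0,"jaw": 0.3},
    {"translation": [0,0,0],"spin": 0,"jaw": 0.35},
    {"translation": [0,0,0],"spin": 0,"jaw": 0.6},
    {"translation": [0,0,0],"spin": 0,"jaw": 0.6},
    {"translation": [0,0,0],"spin": 0,"jaw": 0.6},
  ],
)

```text
time: 7.85
tool_pos: [0.4922, -0.0872, 0.063]
tool_rot: [-3.141, 0.0, -2.82]
contact_force: [0.6, 0.8, -0.4]
opening: 0.0511
grip_force: 0.0
```

```bash
python3 - <<'E'
from h import *
mv((.492,-.0874,.16,3.4636))
E
```

```text
t 7.85 tcp [ 0.4922 -0.0872  0.063 ] yaw -2.8204 F [ 0.6  0.8 -0.4] q6 -2.22
[ 0.03 -0.01 -9.7 ] spin -0.0
```

Up and away, then a look.

>>> send_rows(
  targets=[
    {"translation": [0,0,-2],"spin": 0,"jaw": 0.6},
    {"translation": [0,0,-5],"spin": 0,"jaw": 0.6},
    {"translation": [0,0,-7],"spin": 0,"jaw": 0.6},
    {"translation": [3,0,-7],"spin": 0,"jaw": 0},
    {"translation": [7,0,-7],"spin": 0,"jaw": 0},
  ],
)

```text
time: 8.35
tool_pos: [0.4263, -0.1096, 0.1336]
tool_rot: [-3.14, 0.002, -2.819]
contact_force: [-1.4, -1.1, 0.0]
opening: 0.0437
grip_force: 0.0
```

```bash
python3 - <<'E'
from h import *
mv((.397,-.119,.1,3.4636))
q,e=shot('scene','scene4')
cv2.imwrite('pics/c4.png',cv2.resize(q[170:290,220:380,::-1],(800,600),interpolation=cv2.INTER_CUBIC))
E
```

```text
t 8.35 tcp [ 0.4263 -0.1096  0.1336] yaw -2.8186 F [-1.4 -1.1  0. ] q6 -2.32
[3.08 0.04 3.36] spin 0.1
```

View pics/c4.png

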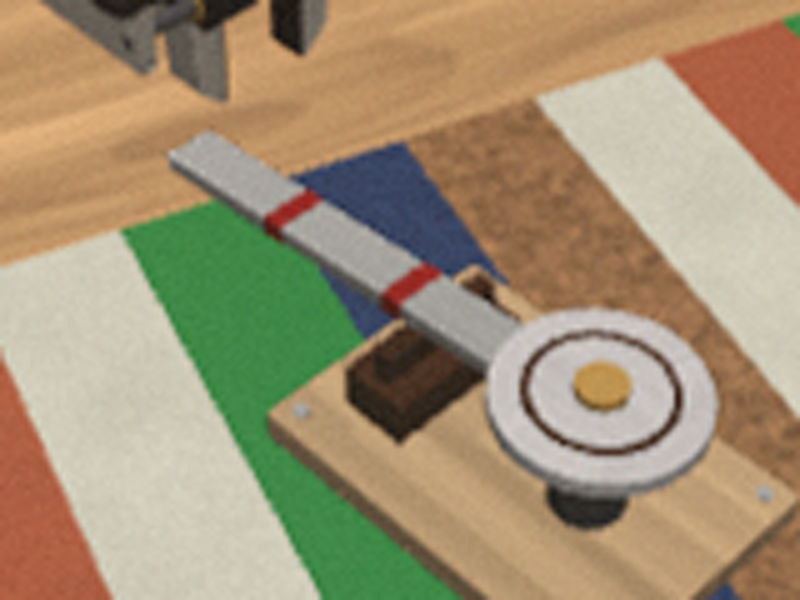

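The bar rests on the fulcrum with its tip under the disc's rim and its free end raised at (190,145). I'll shut the fingers, move over the free end, and push.

>>> send_rows(
  targets=[
    {"translation": [3.1,0,0],"spin": 0,"jaw": 0},
    {"translation": [3.1,0,1],"spin": 0,"jaw": 0},
    {"translation": [3.1,0,2],"spin": 0,"jaw": 0},
    {"translation": [3.1,0,3.4],"spin": 0,"jaw": 0},
    {"translation": [3.1,0,3.4],"spin": 0,"jaw": 0},
  ],
)

```text
time: 8.9
tool_pos: [0.3959, -0.1185, 0.0972]
tool_rot: [3.139, -0.002, -2.82]
contact_force: [-0.1, 0.3, -0.4]
opening: 0.0019
grip_force: 0.0
```

```bash
python3 - <<'E'
from h import *
mv((.397,-.119,.065,3.4636))
E
```

```text
t 8.9 tcp [ 0.3959 -0.1185  0.0972] yaw -2.8201 F [-0.1  0.3 -0.4] q6 -2.37
[-0.09 -0.08  3.22] spin -0.0
```

>>> send_rows(
  targets=[
    {"translation": [0,0,1.2],"spin": 0,"jaw": 0},
    {"translation": [0,0,2.2],"spin": 0,"jaw": 0},
    {"translation": [0,0,3],"spin": 0,"jaw": 0},
    {"translation": [0,0,3.6],"spin": 0,"jaw": 0},
    {"translation": [0,0,4],"spin": 0,"jaw": 0},
  ],
)

```text
time: 9.4
tool_pos: [0.3962, -0.119, 0.0584]
tool_rot: [3.141, -0.0, -2.82]
contact_force: [0.6, -0.0, -0.1]
opening: 0.0007
grip_force: 0.0
```

>>> send_rows(
  targets=[
    {"translation": [0,0,0.3],"spin": 0,"jaw": 0},
    {"translation": [0,0,0.6],"spin": 0,"jaw": 0},
    {"translation": [0,0,0.9],"spin": 0,"jaw": 0},
    {"translation": [0,0,1.2],"spin": 0,"jaw": 0},
    {"translation": [0,0,1.5],"spin": 0,"jaw": 0},
  ],
)

```text
time: 9.9
tool_pos: [0.3975, -0.1197, 0.045]
tool_rot: [-3.139, 0.003, -2.821]
contact_force: [0.0, 1.6, 12.4]
opening: 0.0006
grip_force: 6.1
```

>>> send_rows(
  targets=[
    {"translation": [0,0,0.3],"spin": 0,"jaw": 0},
    {"translation": [0,0,0.7],"spin": 0,"jaw": 0},
    {"translation": [0,0,1.1],"spin": 0,"jaw": 0},
    {"translation": [0,0,1.5],"spin": 0,"jaw": 0},
    {"translation": [0,0,1.7],"spin": 0,"jaw": 0},
  ],
)

```text
time: 10.4
tool_pos: [0.3995, -0.1203, 0.0285]
tool_rot: [-3.137, 0.006, -2.821]
contact_force: [4.1, 2.5, 13.0]
opening: 0.0005
grip_force: 5.9
```

```bash
python3 - <<'E'
from h import *
mv((.397,-.119,.026,3.4636))
q,e=shot('scene','scene5')
cv2.imwrite('pics/c5.png',cv2.resize(q[170:290,220:380,::-1],(800,600),interpolation=cv2.INTER_CUBIC))
E
```

```text
t 10.4 tcp [ 0.3995 -0.1203  0.0285] yaw -2.821 F [ 4.1  2.5 13. ] q6 -2.37
[0.2  0.2  0.25] spin -0.1
```

View pics/c5.png

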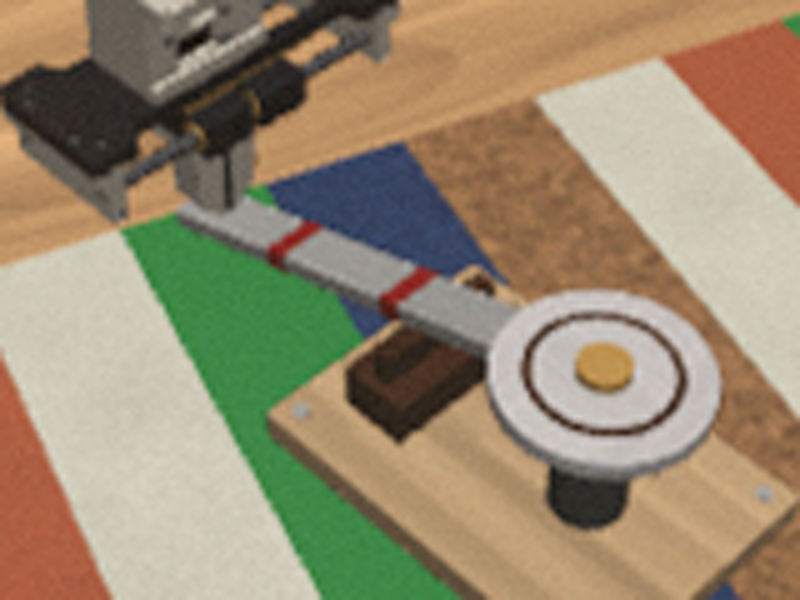

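The disc has risen: its brass centre moved from y 385 to 367 in the crop, roughly 10–12 mm. I'll push a little further for margin.

>>> send_rows(
  targets=[
    {"translation": [0,0,0.2],"spin": 0,"jaw": 0},
    {"translation": [0,0,0.4],"spin": 0,"jaw": 0},
    {"translation": [0,0,0.5],"spin": 0,"jaw": 0},
    {"translation": [0,0,0.6],"spin": 0,"jaw": 0},
    {"translation": [0,0,0.6],"spin": 0,"jaw": 0},
  ],
)

```text
time: 10.95
tool_pos: [0.3995, -0.1203, 0.0226]
tool_rot: [-3.136, 0.006, -2.821]
contact_force: [3.7, 1.2, 13.5]
opening: 0.0004
grip_force: 5.5
```

```bash
python3 - <<'E'
from h import *
mv((.397,-.119,.022,3.4636))
q,e=shot('scene','scene6')
# disc height by depth: median over disc face pixels (grey ring), before vs after
for n,v0 in (('scene4',170+385/5),('scene5',170+367/5),('scene6',None)):
    z=np.load(n+'.npz');p=z['p'].astype(int);d=z['d']
    r=p[225:275,310:370]; m=(r[...,0]>150)&(r[...,2]<100)&(r[...,0]-r[...,2]>90)
    ys,xs=np.nonzero(m&(np.hypot(*(np.indices(m.shape)-np.array([20,31])[:,None,None]))<9))
    u,v=xs.mean()+310,ys.mean()+225
    Z=[world('scene',d,U,V)[2] for U in range(318,364,2) for V in range(230,265,2) if p[V,U].min()>165]
    print(n,len(xs),u.round(2),v.round(2),'disc z',np.median(Z),len(Z))
E
```

```text
t 10.95 tcp [ 0.3995 -0.1203  0.0226] yaw -2.8209 F [ 3.7  1.2 13.5] q6 -2.37
[0.19 0.21 0.06] spin -0.1
scene4 69 339.94 246.39 disc z 0.0900788209022958 223
scene5 70 340.5 242.5 disc z 0.10169201929358607 224
scene6 68 340.65 241.81 disc z 0.1042553021324717 213
```

By depth the disc is up about 14 mm. Retreating straight up.

>>> send_rows(
  targets=[
    {"translation": [0,0,-0.5],"spin": 0,"jaw": 0},
    {"translation": [0,0,-1.5],"spin": 0,"jaw": 0},
    {"translation": [0,0,-4],"spin": 0,"jaw": 0},
    {"translation": [0,0,-8],"spin": 0,"jaw": 0},
    {"translation": [0,0,-12],"spin": 0,"jaw": 0},
  ],
)

```text
time: 11.5
tool_pos: [0.3954, -0.1188, 0.1423]
tool_rot: [3.14, -0.001, -2.82]
contact_force: [2.2, -0.8, 0.1]
opening: 0.0006
grip_force: 0.0
```

>>> send_rows(
  targets=[
    {"translation": [0,0,-3],"spin": 0,"jaw": 0},
    {"translation": [0,0,-4],"spin": 0,"jaw": 0},
    {"translation": [0,0,-4],"spin": 0,"jaw": 0},
    {"translation": [0,0,-4],"spin": 0,"jaw": 0},
    {"translation": [0,0,-4],"spin": 0,"jaw": 0},
  ],
)

```text
time: 12.0
tool_pos: [0.3953, -0.1187, 0.1795]
tool_rot: [3.139, -0.002, -2.821]
contact_force: [-0.8, -0.2, -0.6]
opening: 0.0007
grip_force: 0.0
```

```bash
python3 - <<'E'
from h import *
mv()
p,d=shot('scene','scene7')
Z=[world('scene',d,U,V)[2] for U in range(318,364,2) for V in range(230,265,2) if p[V,U].min()>165]
print('disc z',np.median(Z))
cv2.imwrite('pics/c7.png',cv2.resize(p[130:310,200:440,::-1],(800,600),interpolation=cv2.INTER_CUBIC))
E
```

```text
t 12.0 tcp [ 0.3953 -0.1187  0.1795] yaw -2.8205 F [-0.8 -0.2 -0.6] q6 -2.37
disc z 0.10419837140431043
```

View pics/c7.png

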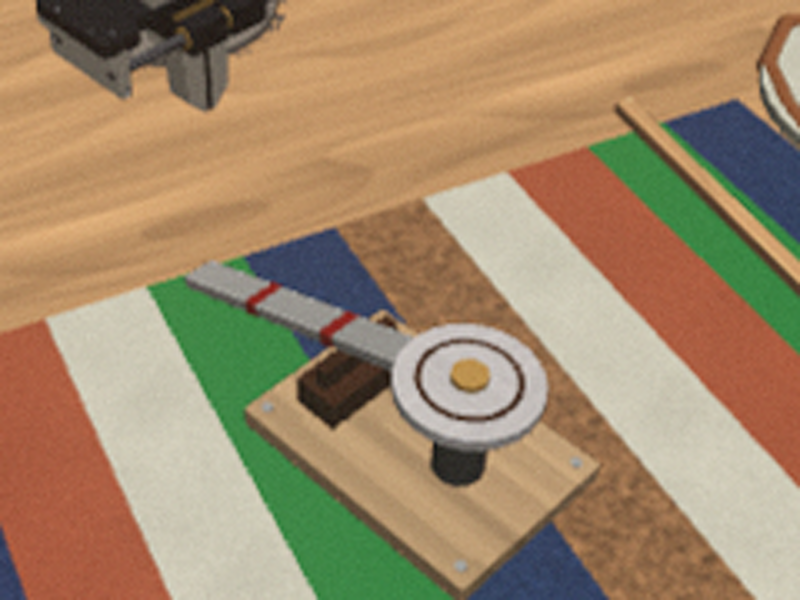

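The gripper is clear and the bar lies across the fulcrum from about (200,270) to under the disc. The disc is still raised at z 0.104, and the strip is where it was.

```bash
python3 -c "
from cell import job
print(job.hand_in())"
```

```text
the job is handed in; nothing more can be done
None
```

I levered the disc up about 14 mm (measured from camera depth), left the bar lying across the fulcrum with the gripper clear, and handed the job in at about 12 s without touching the disc or the strip.

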